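# Eject the used tip cartridge and hold the inspection flap at the pointer

### The job

Push the tip unit's ejector slide so that the used cartridge drops into the catch tray, without touching the cartridge itself, and let the slide spring back. Then, with the fingers on its grip tab, lift the inspection flap until it stands at the same angle as the steel pointer beside it, and finish while still holding it steady there (it falls shut if let go) so that the bay can be looked into. Leave the pointer's setting and the other things on the table alone.

Things in the scene. Friction and masses are not known exactly. Their poses are not given: they have to be found in the camera images.
- unit: The tip unit, fixed to the table: a white open-topped housing 160 (x) x 150 (y) x 90 mm high covered by a grey flap; origin at the centre of the housing's underside, on the table. Its x axis points from its front (grip tab, robot's side) to its far side (hinge), y to its left, z up. Along its right side runs the cartridge lane.
- lane_exit (a point): Open far end of the cartridge lane, on its floor, 45 mm above the table: unit x = +45, y = -115 mm. The lane is an open-topped aluminium channel along unit x, from x = -85 to +45 mm, 39 mm wide over its walls; walls and small retaining lips reach 64 mm above the table.
- ejector (a joint): Ejector slide in the lane, in m: 0 = home, 0.050 = pushed fully in towards unit +x. A spring resists with about 2 N at home and 8 N fully in, and brings it back. Pushing it about 0.045 or more drops the cartridge out of the exit.
- ejector_tab (a point): Centre of the push area on the front face (unit -x side) of the ejector's upright steel thumb tab, 100 mm above the table. The tab is 28 mm wide (y), 8 mm thick (x), and reaches from 65 to 115 mm above the table; push it along unit +x. The point moves with the slide.
- cartridge: Used tip cartridge, loose white block 36 (x) x 24 (y) x 14 mm, 20 to 45 g, lying in the lane ahead of the ejector, under two small lips; origin at the centre of its underside.
- tray: Shallow open aluminium catch tray, fixed, 130 (x) x 120 (y) x 30 mm high, 3 mm walls, under and beyond the lane's exit; origin at the centre of its underside.
- flap (a joint): Inspection flap angle in rad: 0 = shut (level), grows as the front edge is lifted; up to 1.3. It turns freely and falls shut by its weight (300 g; about 1.4 N up at the tab carries it).
- flap_tab (a point): Grip point in the middle of the flap's grip tab: a grey bar 12 mm wide (y), 14 mm tall, sticking out 52 mm beyond the flap's front edge in its plane, at unit y = 0. The point is 18 mm from its free end, 192 mm from the hinge, 93 mm above the table when shut. Pinch it across y from above; it may turn between the fingers as the flap swings. x axis: along the flap to the hinge.
- flap_hinge (a point): Point on the flap's hinge line (which runs along unit y), at its middle: unit x = +80 mm, 93 mm above the table. The flap is 150 mm wide, 158 mm long, 6 mm thick.
- pointer (a joint): Setting of the steel pointer in rad, measured just like the flap's angle (0 = level, about the same hinge line): the angle to which the flap is to be raised, between 0.35 and 0.75. Stiff; not to be moved.
- pointer_tip (a point): Free end of the pointer, a steel bar 110 mm long, 6 mm wide, 8 mm tall, pivoted on the flap's hinge line 93 mm to the left (unit +y) of the flap's middle. Its x axis lies along the bar, towards the pivot.
- pouch_a: Sealed flat pouch 110 x 32 x 8 mm, loose on the table near the unit's front; bystander.
- pouch_b: Another such pouch, bystander.
- jar: Amber jar, 52 mm diameter, 60 mm high, left of the unit; bystander.
- cup: Small steel cup, 60 mm diameter, 55 mm high, behind the unit; bystander.
- bottle: Clear bottle, 64 mm diameter, 190 mm high, standing left of the unit and nearer the robot; bystander.
- scaler: Steel hand instrument, 160 mm long, lying right of the unit; bystander.
Mind the look-alikes: they are no part of the job. There is more than one size of the tray; the job needs the larger. Several things have the shape of the cartridge; the one meant has the colours described above.

How it is judged:
By the outcome, as a careful person would: the job done as asked, in the order asked, and still so for the second after the job is handed in, while the arm keeps its last pose, push and grip.
It also fails if it takes over 48 s, if anything falls off the work surface, if the arm or the gripper's body presses on something with over 40 N, if the wrist force passes 120 N, or if a joint passes its speed limit or range.

### The arm

A 6-joint arm with a two-finger parallel gripper is mounted at the origin on the work surface. World frame = base frame: x ahead of the robot, y to its left, z up, the work surface at z = 0. Lengths are in mm, angles in rad, forces in N, time in s.
With the tool pointing down it reaches from about 300 to 775 mm from the base axis. Payload 14.6 kg.
Tool frame: the origin (TCP) lies between the finger pads; the fingertips stand 19 mm ahead of it and the grasp point (between the pads) is the TCP (manip.tcp_to_tips is the distance from the TCP to the fingertips, in mm); x points along the fingers, z is the direction in which the jaws open and shut, and the axes are right-handed (so a half turn about x gives the same grasp; the last joint's range is limited). The gripper opens to 94 mm and grips with 3 to 60 N. Pads are 16 mm wide; open, the fingers measure 119 mm over their backs; the gripper's body (75 mm by 177 mm) begins 78 mm behind the grasp point.
Start: joints at [-1.285, 0.3, 1.521, -0, 1.321, -0.067], TCP at [190.032, -516.117, 224.446] pointing down, gripper open.
Joint ranges: [-3.03, 3.03], [-0.79, 2.21], [0.23, 2.52], [-1.04, 4.18], [0, 3.07], [-2.55, 2.55]. Speed limits (rad/s): [2.22, 2.22, 2.57, 3.14, 3.14, 3.14].

### API

Orientations are given as [roll, pitch, yaw] about the fixed x, y, z axes, in that order (R = Rz(yaw) Ry(pitch) Rx(roll)).
In Python, from cell import manip gives the robot as it stands.
- The arm moves only by the tool jog_arm, never from a script. Its argument "moves" is a list that holds one entry, the list of rows, each a list of 6 numbers: the shift along the world's x, y, z in mm, then the turn, a rotation vector about the world's x, y, z in degrees. In form: [[[dx, dy, dz, wx, wy, wz], ...]]. A call has 1 to 5 rows; each row shifts and turns the pose as measured when the row begins; what a row does not reach is not made up. A row lasts 1/10 s, in which the tool goes at most 50 mm and 8.59 degrees, less where a joint would pass 70% of its speed; a pose out of reach is approached as far as the arm can. A call is refused whole if a number of a shift passes 50 or a number of a turn 8.59, either way. A call with a gripper value outside its range is refused whole. "gripper" is the opening, from -1 (shut) to 1 (fully open), set as the call begins (left out, the last holds). The fingers move at their own pace and stop on an object; "squeeze" is the grip in N (left out, the last holds). Time passes only in rows, so rows that do not move let the fingers close. It gives the time, the measured TCP pose, the force and the opening at its end, in the units of the state.
- manip.read_state(): the state, without advancing time (a new reading comes with each control period).
- manip.camera(name): name is "scene" or "top"; returns (picture, depth): 480x640x3 uint8, blue, green, red; 480x640 float32, mm along the optical axis (not along the pixel's ray), 0 where there is no reading.
- manip.camera_params(name): a dict with "fx", "fy", "cx", "cy" (pixels), "dist" ([k1, k2, p1, p2, k3] as OpenCV has them; the pictures are not rectified), "rvec" (rotation vector, rad) and "tvec" (3), from world to camera coordinates, as OpenCV has them. Camera axes: x right, y down, z forward; pixel columns grow to the right and rows downward; lengths in mm; the calibration is good to about 2 mm. A picture is of the moment at which its call begins. camera_params takes no time and is no camera call.
- manip.sign_off(): hands the job in, once; it reports no verdict.
The state is a dict: "clock": time; "joints": joint angles; "qd": joint speeds; "effort": joint torques, N m; "eef_pos": TCP position; "eef_rot": TCP orientation; "wrist_force": force on the tool from outside, world axes, zero at the start; "moment": the same for the moment, N m; "finger_gap": finger opening in mm.
Only numpy, scipy, OpenCV 4.12 (cv2) and the standard library are available. Lean on these libraries where they do the work, as an engineer would, in place of code of your own. Each camera call takes 0.05 s, during which the arm holds its last target. There are 200 camera calls.

## Working session

There is one attempt and no reset: what is moved stays moved. The work goes in short steps, Python scripts to look and compute and a tool call to move; the robot and the scene stay as the last step left them, time stands still between calls to the robot, and variables do not carry over. Pictures are saved under pics/ and viewed, about 8 in all and at most 12, crops included, and the job is handed in when it is done.

Besides the shell and the picture viewer there is one more tool, called after "Emit:" as name(argument=value, ...), one argument or row to a line, values as JSON. jog_arm: Moves the arm, as the interface text tells. Its arguments: {"type":"object","properties":{"moves":{"type":"array","items":{"type":"array","items":{"type":"array","items":{"type":"number"}}}},"gripper":{"type":"number"},"squeeze":{"type":"number"}},"required":["moves"]}

```bash
mkdir -p pics; ls
cat > h.py <<'E'
import numpy as np,cv2
from cell import manip
def P(n):
    p=manip.camera_params(n);K=np.array([[p['fx'],0,p['cx']],[0,p['fy'],p['cy']],[0,0,1.]])
    R=cv2.Rodrigues(np.array(p['rvec'],float))[0];return K,np.array(p['dist'],float),R,np.array(p['tvec'],float).ravel()
def ray(n,uv):
    K,d,R,t=P(n);q=cv2.undistortPoints(np.array(uv,float).reshape(-1,1,2),K,d).reshape(-1,2)
    return -R.T@t,np.c_[q,np.ones(len(q))]@R
def onplane(n,uv,z):
    c,r=ray(n,uv);return c+r*((z-c[2])/r[:,2])[:,None]
def bydepth(n,uv,D):
    c,r=ray(n,uv);return c+r*np.array([D[int(v),int(u)] for u,v in uv])[:,None]
def proj(n,X):
    K,d,R,t=P(n);return cv2.projectPoints(np.array(X,float).reshape(-1,1,3),cv2.Rodrigues(R)[0],t,K,d)[0].reshape(-1,2)
E
python3 - <<'E'
from h import *
for n in('scene','top'):
    im,D=manip.camera(n);cv2.imwrite(f'pics/{n}0.png',im);np.save(f'{n}0.npy',D);K,d,R,t=P(n);print(n,(-R.T@t).round(),K[0,0],R[2].round(2))
print(manip.read_state())
E
```

```text
pics
scene [1037. -674.  735.] 569.6837093139497 [-0.45  0.65 -0.61]
top [ 462.  -20. 1359.] 532.2754065523847 [ 0.09  0.   -1.  ]
{'clock': 0.1, 'joints': array([-1.28462609e+00,  3.00386970e-01,  1.52147449e+00,  2.29015692e-06,
        1.32073606e+00, -6.65726835e-02]), 'qd': array([ 0.00056384, -0.00181517, -0.0018636 ,  0.0010742 , -0.00184823,
       -0.00014604]), 'effort': array([ 5.58056240e-05, -5.32649302e+01, -3.53286803e+01,  7.09277205e-02,
        2.35201127e-02, -6.14420105e-05]), 'eef_pos': array([ 189.96335769, -515.93175041,  223.97756925]), 'eef_rot': array([3.07281236, 1.56979146, 1.85475839]), 'wrist_force': array([-0.74539477,  0.28599391,  0.76049519]), 'moment': array([-0.01641881,  0.00914305,  0.01297595]), 'finger_gap': 93.73510381013925}
```

View pics/scene0.png

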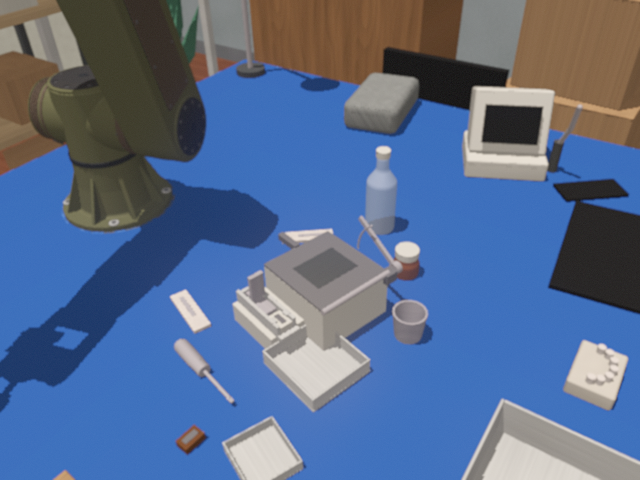

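View pics/top0.png

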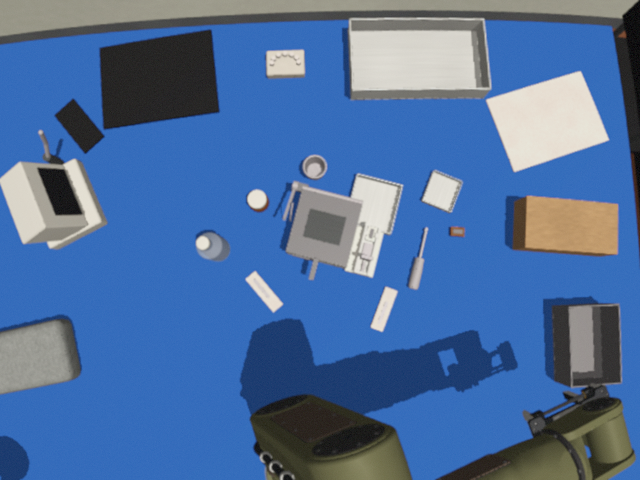

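The overview shows the unit at about (325,228) in top, with its lane at right (367,245) and the grip tab at (313,268). The large tray is at (377,203) and the small look-alike tray at (441,190). A brown block at (457,231) has the cartridge's shape. Next I'll enlarge both views.

Run:
```python
from h import *
a=cv2.imread('pics/top0.png')[165:295,265:415];b=cv2.imread('pics/scene0.png')[205:405,225:435]
a=cv2.resize(a,(400,347),interpolation=cv2.INTER_CUBIC);b=cv2.resize(b,(400,381),interpolation=cv2.INTER_CUBIC)
o=np.zeros((381,800,3),np.uint8);o[:347,:400]=a;o[:,400:]=b;cv2.imwrite('pics/crop1.png',o)
D=np.load('top0.npy')
# height map-based: flap top ~96
n='top';v,u=np.mgrid[165:295,265:415];uv=np.c_[u.ravel(),v.ravel()]
X=bydepth(n,uv,D);Z=X[:,2]
print('heights hist',np.histogram(Z,bins=np.arange(-10,200,10)))
img=cv2.imread('pics/top0.png')
m=((Z>86)&(Z<104)).reshape(v.shape).astype(np.uint8)
k=cv2.morphologyEx(m,cv2.MORPH_OPEN,np.ones((15,15)))
c=max(cv2.findContours(k,0,2)[0],key=cv2.contourArea);r=cv2.minAreaRect(c);print(r)
bx=cv2.boxPoints(r)+[265,165];print(bx,onplane(n,bx,96).round(1))
```

```text
heights hist (array([4724, 7937,  214,  264,  428,  419,  327,  387,   21,   44, 3956,
        545,   60,   24,   21,   28,   23,    3,    0,    0]), array([-10,   0,  10,  20,  30,  40,  50,  60,  70,  80,  90, 100, 110,
       120, 130, 140, 150, 160, 170, 180, 190]))
((59.34125900268555, 62.75513458251953), (62.848087310791016, 67.61636352539062), 14.534454345703125)
[[285.43830872 252.59510803]
 [302.40745926 187.14267349]
 [363.24420929 202.91516113]
 [346.27505493 268.36759949]] [[ 552.1   54.7   96. ]
 [ 708.9   10.3   96. ]
 [ 666.4 -134.8   96. ]
 [ 510.5  -88.8   96. ]]
```

View pics/crop1.png

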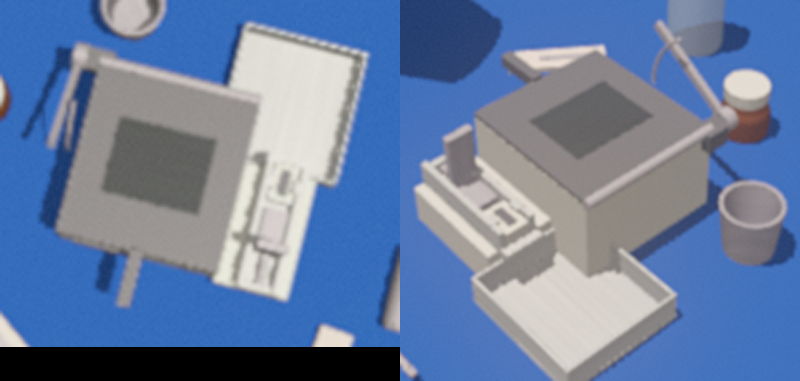

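The crop confirms the target: the white cartridge (top crop (287,182)) lies in the lane ahead of the ejector, whose upright tab is at scene crop (458,155). The large tray sits under the exit. The brown block and the small tray are decoys. Now the finer measurements.

Run:
```python
from h import *
from scipy.spatial.transform import Rotation as Ro
yaw=np.deg2rad(-16.15);xh=np.array([np.cos(yaw),np.sin(yaw),0]);yh=np.array([-xh[1],xh[0],0]);O=np.array([608.5,-39.4,0])
U=lambda X:np.c_[(X-O)@xh,(X-O)@yh,X[:,2]]
for n,(u0,u1,v0,v1) in dict(top=(265,415,165,295),scene=(225,435,205,405)).items():
    D=np.load(n+'0.npy');v,u=np.mgrid[v0:v1,u0:u1];uv=np.c_[u.ravel(),v.ravel()];q=U(bydepth(n,uv,D))
    for nm,s in dict(ejtab=(abs(q[:,1]+115)<20)&(q[:,2]>75)&(q[:,2]<125)&(q[:,0]<40)&(q[:,0]>-110),
      fltab=(abs(q[:,1])<20)&(q[:,2]>80)&(q[:,0]<-84)&(q[:,0]>-150), ptr=(abs(q[:,1]-93)<9)&(q[:,2]>95)&(q[:,0]>-50)&(q[:,0]<100)).items():
        p=q[s]
        if len(p): print(n,nm,len(p),'min',np.percentile(p,3,0).round(),'med',np.median(p,0).round(1),'max',np.percentile(p,97,0).round())
        if nm=='ptr' and len(p)>10:
            l=cv2.fitLine(p[:,[0,2]].astype(np.float32),cv2.DIST_HUBER,0,.01,.01).ravel();print('angle depth',np.arctan(-l[1]/l[0]),l)
# pointer by plane in scene
im=cv2.imread('pics/scene0.png');c,r=ray('scene',[[361.5,218],[395.6,268]]);pp=O+93*yh
X=c+r*(((pp-c)@yh)/(r@yh))[:,None];print('ptr plane',U(X).round(1))
e=U(onplane('top',[[311.1,279.4]],93));print('tab end',e)
s=manip.read_state();R=Ro.from_euler('xyz',s['eef_rot']).as_matrix();print(R.round(3))
for nm,p in dict(ej=(-60,-115),grip=(-112,0)).items(): print(nm,O+p[0]*xh+p[1]*yh)
gz=np.array([[O+80*xh+93*yh+[0,0,93]]]);print('pivot px',proj('scene',gz),proj('scene',O-112*xh+[0,0,93]),proj('top',O-112*xh+[0,0,93]))
```

```text
top ejtab 56 min [ -48. -128.   82.] med [ -45.  -114.1  113.7] max [ -40. -101.  119.]
top fltab 95 min [-127.   -6.   97.] med [-1.057e+02  1.000e-01  1.004e+02] max [-86.   6. 105.]
top ptr 155 min [-8. 85. 98.] med [ 47.9  92.5 120.3] max [ 89.  98. 156.]
angle depth 0.5446982 [  0.85528374  -0.51816     42.12697    124.92472   ]
scene ejtab 329 min [ -46. -128.   76.] med [ -39.9 -115.9   98.8] max [ -38. -101.  115.]
scene fltab 162 min [-126.   -6.   87.] med [-105.9   -3.4   98. ] max [-85.   6. 101.]
scene ptr 384 min [-5. 87. 96.] med [ 45.5  92.  118.4] max [ 92.  98. 152.]
angle depth 0.5242181 [  0.86571556  -0.50053626  42.42357    122.207016  ]
ptr plane [[ -4.   93.  153.5]
 [ 84.2  93.   93.2]]
tab end [[-126.59880101   -0.3789001    93.        ]]
[[-0.     0.938  0.345]
 [ 0.001  0.345 -0.938]
 [-1.     0.    -0.001]]
ej [ 518.88019952 -133.17255122    0.        ]
grip [500.91988001  -8.24686561   0.        ]
pivot px [[393.83310308 266.92353467]] [[284.776188   238.84902544]] [[312.49170596 273.41065383]]
```

Emit:
jog_arm(
  moves=[
    [[31,39,-4,0,0,-4],[31,39,-4,0,0,-4],[31,39,-4,0,0,-4],[31,39,-4,0,0,-4],[31,39,-4,0,0,-4]],
  ],
  gripper=-1,
)

```text
clock: 0.6
eef_pos: [342.7, -320.1, 202.0]
eef_rot: [-2.778, 1.568, 1.918]
wrist_force: [0.5, -1.1, 1.0]
finger_gap: 57.3
```

Run:
```python
from h import *
yaw=np.deg2rad(-16.15);xh=np.array([np.cos(yaw),np.sin(yaw),0]);yh=np.array([-xh[1],xh[0],0]);O=np.array([611.4,-40.2,0])
im=cv2.imread('pics/scene0.png').astype(int)
a=np.array([361.5,218]);b=np.array([395.6,268]);d=(b-a)/np.linalg.norm(b-a);nn=np.array([-d[1],d[0]])
mids=[]
hsv=cv2.cvtColor(im.astype(np.uint8),cv2.COLOR_BGR2HSV)
for t in np.arange(4,50,1.5):
    o=np.arange(-9,9.1,.5);p=(a+d*t+o[:,None]*nn).astype(np.float32)
    s=cv2.remap(hsv,p[:,0].reshape(1,-1),p[:,1].reshape(1,-1),cv2.INTER_LINEAR)[0]
    k=s[:,1]<110
    lab,ncc=__import__('scipy.ndimage',fromlist=['x']).label(k);l=lab[len(o)//2] or lab[len(o)//2+2] or lab[len(o)//2-2]
    if l:
        q=o[lab==l];
        if np.ptp(q)<7: mids.append([t,q.mean(),np.ptp(q)])
mids=np.array(mids);print(mids.round(1)[::4].tolist())
g=np.polyfit(mids[:,0],mids[:,1],1)
g=np.polyfit(*mids[abs(np.polyval(g,mids[:,0])-mids[:,1])<1][:,:2].T,1)
uv=[a+d*t+nn*np.polyval(g,t) for t in (0,30,60)]
c,r=ray('scene',uv)
for off in(90,93,96):
    X=c+r*(((O+off*yh-c)@yh)/(r@yh))[:,None];q=np.c_[(X-O)@xh,X[:,2]];print(off,np.arctan2(q[0,1]-q[2,1],q[2,0]-q[0,0]),q.round(1).tolist())
```

```text
[[23.5, 0.0, 6.0], [29.5, 0.2, 6.5], [35.5, 0.2, 6.5], [41.5, 0.0, 6.0], [47.5, 0.0, 6.0]]
90 0.5818093141612538 [[-5.0, 155.3], [39.5, 126.0], [83.2, 97.2]]
93 0.5818093141612536 [[-8.1, 152.3], [36.7, 122.8], [80.6, 93.9]]
96 0.5818093141612536 [[-11.1, 149.3], [33.9, 119.7], [78.0, 90.6]]
```

Emit:
jog_arm(
  moves=[
    [[32,38,-7,0,0,-4],[32,38,-7,0,0,-4],[32,38,-7,0,0,-4],[32,38,-7,0,0,-4],[32,38,-7,0,0,0]],
  ],
)

```text
clock: 1.1
eef_pos: [500.3, -128.9, 167.3]
eef_rot: [-2.808, 1.568, 1.593]
wrist_force: [0.6, -1.3, -0.2]
finger_gap: 17.2
```

```bash
cat >> h.py <<'E'
from scipy.spatial.transform import Rotation as Ro
yaw=np.deg2rad(-16.15);xh=np.array([np.cos(yaw),np.sin(yaw),0]);yh=np.array([-xh[1],xh[0],0]);O=np.array([611.4,-40.2,0])
def st():
    s=manip.read_state();R=Ro.from_euler('xyz',s['eef_rot']).as_matrix();p=s['eef_pos']
    print('pos',p.round(1),'unit',((p-O)@xh).round(1),((p-O)@yh).round(1),'approach',R[:,0].round(3),'jawdeg',np.rad2deg(np.arctan2(R[1,2],R[0,2])).round(2),'gap',s['finger_gap'],'t',s['clock'],'F',s['wrist_force'].round(1))
E
python3 -c "
from h import *
st()"
```

```text
pos [ 500.3 -128.9  167.3] unit -82.0 -116.1 approach [-0.     0.003 -1.   ] jawdeg -107.81 gap 17.172221555857444 t 1.1 F [ 0.6 -1.3 -0.2]
```

Emit:
jog_arm(
  moves=[
    [[0,1,-30,0,0,1.6],[0,0,-30,0,0,0],[0,0,0,0,0,0]],
  ],
)

```text
clock: 1.4
eef_pos: [502.7, -122.0, 104.2]
eef_rot: [-2.567, 1.567, 1.871]
wrist_force: [-0.4, -0.8, -0.5]
finger_gap: 0.7
```

```bash
python3 -c "
from h import *
st()
for n in ('scene','top'):
    im,D=manip.camera(n);cv2.imwrite(f'pics/{n}1.png',im)
a=cv2.imread('pics/top1.png')[200:300,290:420];b=cv2.imread('pics/scene1.png')[205:405,205:415]
o=np.zeros((381,800,3),np.uint8);o[:308,:400]=cv2.resize(a,(400,308),interpolation=2);o[:,400:]=cv2.resize(b,(400,381),interpolation=2);cv2.imwrite('pics/crop2.png',o)
"
```

```text
pos [ 502.7 -122.   104.2] unit -81.6 -108.8 approach [-0.001  0.003 -1.   ] jawdeg -105.72 gap 0.7127744494875742 t 1.4 F [-0.4 -0.8 -0.5]
```

View pics/crop2.png

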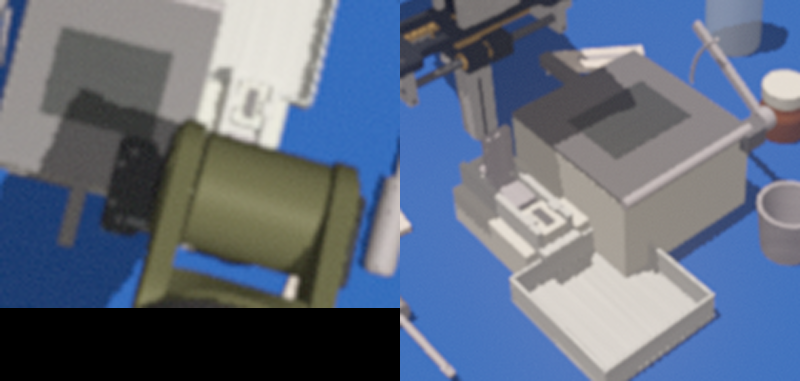

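Crop 2 shows the closed fingers (480,110) just in front of the ejector tab (497,155), with the cartridge at (540,215) untouched. I'll centre sideways and push.

Emit:
jog_arm(
  moves=[
    [[-1.5,-6,1,0,0,-0.4],[12,-3.5,0,0,0,0],[8,-2.3,0,0,0,0],[0,0,0,0,0,0]],
  ],
  squeeze=20,
)

```text
clock: 1.9
eef_pos: [524.0, -138.1, 114.5]
eef_rot: [1.846, 1.561, -0.011]
wrist_force: [-1.7, 1.0, -1.9]
finger_gap: 0.3
```

```bash
python3 -c "
from h import *
st()"
```

```text
pos [ 524.  -138.1  114.5] unit -56.7 -118.4 approach [ 0.009 -0.    -1.   ] jawdeg -106.4 gap 0.30332380828765515 t 1.9 F [-1.7  1.  -1.9]
```

Emit:
jog_arm(
  moves=[
    [[10,0,-7,0,0,0],[11,-3,0,0,0,0],[0,0,0,0,0,0]],
  ],
)

```text
clock: 2.2
eef_pos: [544.9, -141.6, 107.6]
eef_rot: [1.891, 1.563, 0.033]
wrist_force: [-4.7, -0.0, 4.0]
finger_gap: 0.3
```

```bash
python3 -c "
from h import *
st()"
```

```text
pos [ 544.9 -141.6  107.6] unit -35.7 -115.9 approach [ 0.008  0.    -1.   ] jawdeg -106.47 gap 0.30673899942803773 t 2.2 F [-4.7 -0.   4. ]
```

Emit:
jog_arm(
  moves=[
    [[12,-3.5,0,0,0,0],[10,-3,0,0,0,0],[0,0,0,0,0,0]],
  ],
)

```text
clock: 2.5
eef_pos: [565.6, -147.5, 107.3]
eef_rot: [2.29, 1.567, 0.432]
wrist_force: [-6.7, 1.6, 5.0]
finger_gap: 0.5
```

```bash
python3 -c "
from h import *
st()"
```

```text
pos [ 565.6 -147.5  107.3] unit -14.1 -115.8 approach [ 0.003  0.002 -1.   ] jawdeg -106.46 gap 0.46916235433707904 t 2.5 F [-6.7  1.6  5. ]
```

Emit:
jog_arm(
  moves=[
    [[4,-1,0,0,0,0],[3,-1,0,0,0,0],[0,0,0,0,0,0],[0,0,0,0,0,0]],
  ],
)

```text
clock: 2.9
eef_pos: [568.0, -148.2, 107.4]
eef_rot: [-1.828, 1.563, 2.597]
wrist_force: [-8.3, 1.6, 3.0]
finger_gap: 0.4
```

```bash
python3 -c "
from h import *
st()
im,D=manip.camera('scene')
b=im[230:420,205:405];cv2.imwrite('pics/crop3.png',cv2.resize(b,(600,570),interpolation=2))
st()
"
```

```text
pos [ 568.  -148.2  107.4] unit -11.6 -115.8 approach [-0.007  0.004 -1.   ] jawdeg -106.43 gap 0.43994436116658703 t 2.9 F [-8.3  1.6  3. ]
pos [ 568.  -148.2  107.4] unit -11.7 -115.8 approach [-0.007  0.004 -1.   ] jawdeg -106.44 gap 0.1443301872257305 t 2.95 F [-7.6  0.7  4.2]
```

View pics/crop3.png

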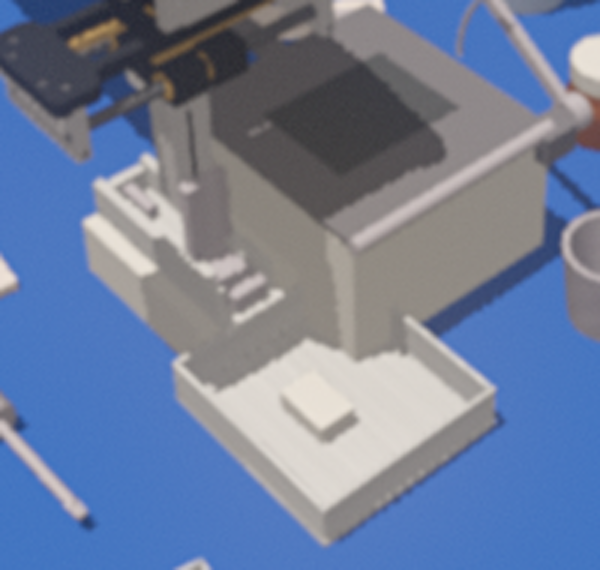

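The cartridge lies in the tray (320,405). I'll back off along -x so the slide springs home, then rise.

Emit:
jog_arm(
  moves=[
    [[-15,4.5,0,0,0,0],[-20,6,0,0,0,0],[-25,7,0,0,0,0],[-12,3,20,0,0,0],[-8,10,45,0,0,0]],
  ],
)

```text
clock: 3.45
eef_pos: [481.6, -116.4, 168.5]
eef_rot: [-1.681, 1.555, 2.744]
wrist_force: [0.4, -0.1, 0.8]
finger_gap: 0.3
```

```bash
python3 -c "
from h import *
st()"
```

```text
pos [ 481.6 -116.4  168.5] unit -103.5 -109.3 approach [-0.015  0.006 -1.   ] jawdeg -106.5 gap 0.31096183568516383 t 3.45 F [ 0.4 -0.1  0.8]
```

Emit:
jog_arm(
  moves=[
    [[8,33,-2,-0.3,-0.8,0.3],[7,33,0,0,0,0],[7,33,0,0,0,0],[0,5,-8,0,0,0],[0,0,0,0,0,0]],
  ],
  gripper=0.1,
)

```text
clock: 3.95
eef_pos: [505.0, -9.2, 165.3]
eef_rot: [1.694, 1.554, -0.16]
wrist_force: [-0.3, -0.2, -0.1]
finger_gap: 37.1
```

```bash
python3 -c "
from h import *
st()
im,D=manip.camera('scene');cv2.imwrite('pics/scene4.png',im)
b=im[180:405,205:435];cv2.imwrite('pics/crop4.png',cv2.resize(b,(600,587),interpolation=2))
"
```

```text
pos [505.   -9.2 165.3] unit -110.8 0.1 approach [ 0.016 -0.003 -1.   ] jawdeg -106.26 gap 37.05918446896174 t 3.95 F [-0.3 -0.2 -0.1]
```

View pics/crop4.png

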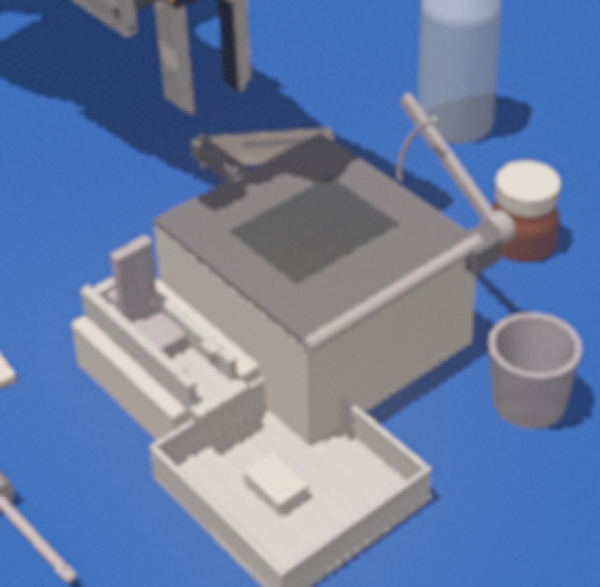

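The slide is home (crop 135,270), the cartridge is in the tray (275,482), and the fingers are above the grip tab. Descending.

Emit:
jog_arm(
  moves=[
    [[-1,0,-35,0,0.5,0.1],[0,0,-25,0,0,0],[0,0,-8,0,0,0],[0,0,0,0,0,0]],
  ],
)

```text
clock: 4.4
eef_pos: [504.6, -13.5, 97.4]
eef_rot: [1.566, 1.559, -0.291]
wrist_force: [0.0, -0.7, 0.7]
finger_gap: 51.8
```

```bash
python3 -c "
from h import *
st()"
```

```text
pos [504.6 -13.5  97.4] unit -110.0 -4.1 approach [ 0.011 -0.003 -1.   ] jawdeg -106.4 gap 51.77432348027774 t 4.4 F [ 0.  -0.7  0.7]
```

Centre (+4 along unit y, -2 along x, 4 down), then close.

Emit:
jog_arm(
  moves=[
    [[-1,4.5,-4,0,0,0.2],[0,0,0,0,0,0]],
  ],
)

```text
clock: 4.6
eef_pos: [504.2, -9.7, 94.8]
eef_rot: [1.59, 1.557, -0.265]
wrist_force: [-0.1, -0.3, -0.4]
finger_gap: 51.8
```

Emit:
jog_arm(
  moves=[
    [[0,0,0,0,0,0],[0,0,0,0,0,0],[0,0,0,0,0,0],[0,0,0,0,0,0],[0,0,0,0,0,0]],
  ],
  gripper=-1,
  squeeze=12,
)

```text
clock: 5.1
eef_pos: [505.2, -9.7, 97.2]
eef_rot: [1.626, 1.553, -0.228]
wrist_force: [0.7, 0.1, -0.1]
finger_gap: 15.1
```

```bash
python3 -c "
from h import *
st()"
```

```text
pos [505.2  -9.7  97.2] unit -110.5 -0.2 approach [ 0.017 -0.004 -1.   ] jawdeg -106.23 gap 15.088893291409917 t 5.1 F [ 0.7  0.1 -0.1]
```

Emit:
jog_arm(
  moves=[
    [[-1,0,-3,0,0.8,0],[0,0,0,0,0,0],[0,0,0,0,0,0]],
  ],
)

```text
clock: 5.4
eef_pos: [505.6, -8.8, 95.9]
eef_rot: [1.463, 1.564, -0.391]
wrist_force: [-0.0, -1.2, -1.1]
finger_gap: 11.8
```

```bash
python3 -c "
from h import *
st()"
```

```text
pos [505.6  -8.8  95.9] unit -110.4 0.8 approach [ 0.006 -0.003 -1.   ] jawdeg -106.22 gap 11.789242788427227 t 5.4 F [-0.  -1.2 -1.1]
```

Emit:
jog_arm(
  moves=[
    [[1,0,14,0,0,0],[1.5,-0.5,14,0,0,0],[3,-1,14,0,0,0],[3.5,-1,14,0,0,0],[0,0,0,0,0,0]],
  ],
)

```text
clock: 5.9
eef_pos: [513.6, -11.1, 151.7]
eef_rot: [1.181, 1.568, -0.673]
wrist_force: [0.5, -0.4, -2.3]
finger_gap: 11.9
```

```bash
cat >> h.py <<'E'
def th():
    p=manip.read_state()['eef_pos'];u=(p-O)@xh;b0=np.arctan2(2.9,190.4);x,z=80-u,p[2]-93
    print('theta',np.arctan2(z,x)-b0,'radius',np.hypot(x,z),'y',(p-O)@yh)
def goto(t):
    p=manip.read_state()['eef_pos'];a,b=190.4,2.9;u=80-a*np.cos(t)+b*np.sin(t);z=93+a*np.sin(t)+b*np.cos(t)
    q=O+u*xh+.5*yh+[0,0,z];print('to',t,(q-p).round(1))
E
python3 -c "
from h import *
st();th();goto(.3);goto(.45);goto(.55)"
```

```text
pos [513.6 -11.1 151.7] unit -102.1 0.8 approach [ 0.002 -0.002 -1.   ] jawdeg -106.23 gap 11.854683919429984 t 5.9 F [ 0.5 -0.4 -2.3]
theta 0.2964818311245831 radius 191.26842944490596 y 0.7541632697654377
to 0.3 [ 0.9 -0.5  0.4]
to 0.45 [11.3 -3.5 26.8]
to 0.55 [20.3 -6.2 43.3]
```

Emit:
jog_arm(
  moves=[
    [[4.5,-1.5,13,0,0,0],[6,-1.7,13,0,0,0],[4,-1,8,0,0,0],[4.5,-1.5,8,0,0,0],[0,0,0,0,0,0]],
  ],
)

```text
clock: 6.4
eef_pos: [531.2, -16.1, 191.0]
eef_rot: [-1.355, 1.566, 3.074]
wrist_force: [-3.4, 1.2, 0.6]
finger_gap: 12.0
```

```bash
cat > m.py <<'E'
from h import *
st();th()
U=lambda X:np.c_[(X-O)@xh,(X-O)@yh,X[:,2]]
import sys;k=sys.argv[1]
im,D=manip.camera('scene');cv2.imwrite(f'pics/s{k}.png',im);cv2.imwrite(f'pics/crop{k}.png',cv2.resize(im[150:350,225:435],(756,600),interpolation=2))
tim,tD=manip.camera('top')
for n,d in(('scene',D),('top',tD)):
    v,u=np.mgrid[100:400,200:460];q=U(bydepth(n,np.c_[u.ravel(),v.ravel()],d));ok=d[v,u].ravel()>0
    for nm,s in dict(ptr=ok&(abs(q[:,1]-93)<6)&(q[:,2]>100)&(q[:,0]>-2)&(q[:,0]<66),flap=ok&(abs(q[:,1])<65)&(q[:,2]>100)&(q[:,0]>0)&(q[:,0]<65)&(q[:,2]<190)).items():
        p=q[s]
        if len(p)<20: continue
        l=cv2.fitLine(p[:,[0,2]].astype(np.float32),cv2.DIST_HUBER,0,.01,.01).ravel();a=np.arctan(-l[1]/l[0])
        print(n,nm,len(p),'angle',a.round(4),'z at x=30',(l[3]+(30-l[2])*l[1]/l[0]).round(1))
E
python3 m.py 5
```

```text
pos [531.2 -16.1 191. ] unit -83.7 0.8 approach [-0.004  0.    -1.   ] jawdeg -106.22 gap 11.976763349844125 t 6.4 F [-3.4  1.2  0.6]
theta 0.524104466938325 radius 190.8253730191232 y 0.7931978796754304
scene ptr 233 angle 0.5803 z at x=30 127.6
scene flap 2911 angle 0.534 z at x=30 124.8
top ptr 78 angle 0.5882 z at x=30 130.2
top flap 1373 angle 0.5372 z at x=30 125.6
```

View pics/crop5.png

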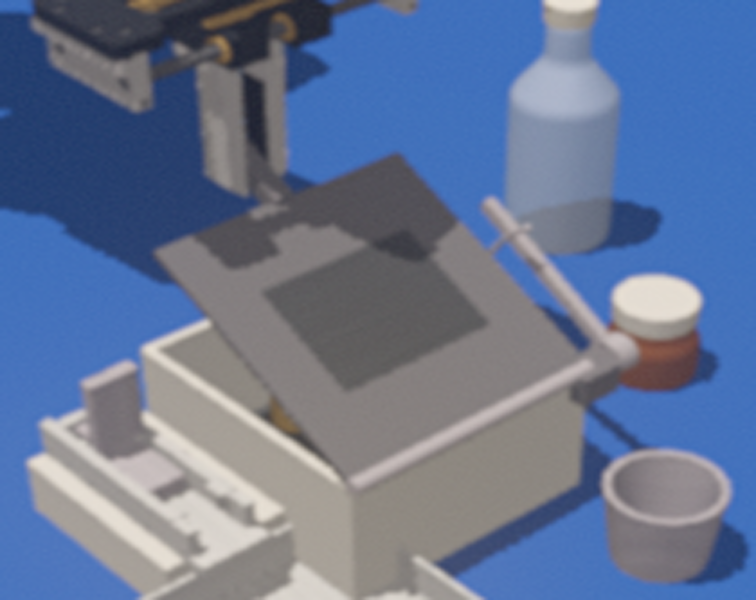

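The crop shows the flap held up by its tab (270,185), a bit lower than the pointer (490,205)–(620,345). The same depth method, applied to both, puts the flap about 0.048 rad short, so I'll raise it by that much.

Emit:
jog_arm(
  moves=[
    [[2.3,-0.7,4,0,0,0],[2.3,-0.7,3.5,0,0,0],[0,0,0,0,0,0],[0,0,0,0,0,0]],
  ],
)

```text
clock: 6.9
eef_pos: [535.0, -17.3, 197.1]
eef_rot: [-1.398, 1.564, 3.031]
wrist_force: [-1.7, 1.8, -0.3]
finger_gap: 12.2
```

```bash
python3 m.py 6
```

```text
pos [535.  -17.3 197.1] unit -79.8 0.8 approach [-0.007  0.001 -1.   ] jawdeg -106.21 gap 12.202936241885034 t 6.9 F [-1.7  1.8 -0.3]
theta 0.5622279108279647 radius 190.67625107606136 y 0.7585343256043021
scene ptr 230 angle 0.5833 z at x=30 127.7
scene flap 2997 angle 0.5718 z at x=30 127.5
top ptr 79 angle 0.5848 z at x=30 129.7
top flap 1339 angle 0.5706 z at x=30 128.5
```

View pics/crop6.png

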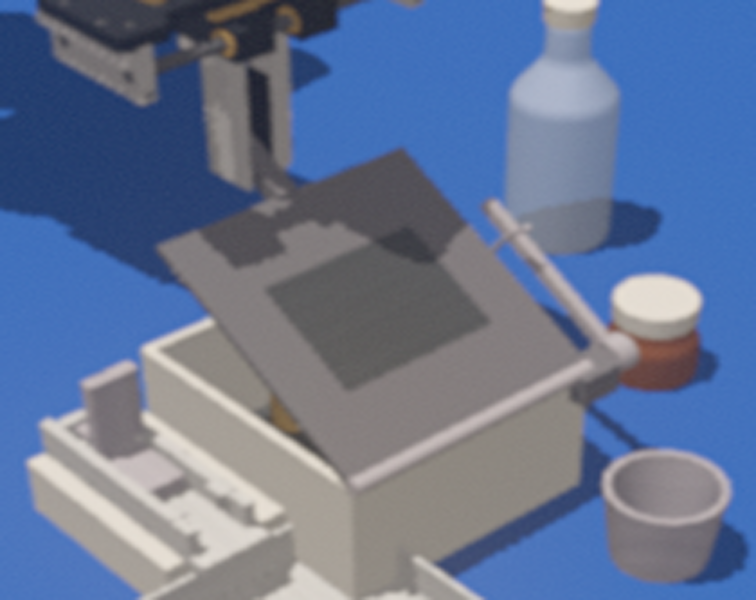

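Emit:
jog_arm(
  moves=[
    [[1.3,-0.4,2.3,0,0,0],[0,0,0,0,0,0],[0,0,0,0,0,0],[0,0,0,0,0,0]],
  ],
)

```text
clock: 7.4
eef_pos: [536.5, -17.7, 199.4]
eef_rot: [-1.399, 1.564, 3.03]
wrist_force: [-2.0, 1.7, -0.7]
finger_gap: 12.0
```

```bash
python3 m.py 7
```

```text
pos [536.5 -17.7 199.4] unit -78.2 0.8 approach [-0.007  0.001 -1.   ] jawdeg -106.21 gap 11.96812554416596 t 7.4 F [-2.   1.7 -0.7]
theta 0.5767715311387809 radius 190.69962673218944 y 0.7761494393005713
scene ptr 231 angle 0.5737 z at x=30 127.2
scene flap 3037 angle 0.5855 z at x=30 128.5
top ptr 81 angle 0.575 z at x=30 130.0
top flap 1315 angle 0.5918 z at x=30 129.6
```

The flap reads 0.577 (kinematic) to 0.588 (depth), against a pointer mean of 0.581, so it's matched to within about 0.01 rad. One rest row to confirm it's steady, then I'll hand in.

Emit:
jog_arm(
  moves=[
    [[0,0,0,0,0,0],[0,0,0,0,0,0],[0,0,0,0,0,0]],
  ],
)

```text
clock: 7.8
eef_pos: [536.4, -17.7, 199.3]
eef_rot: [-1.398, 1.564, 3.031]
wrist_force: [-2.6, 2.0, -0.3]
finger_gap: 11.9
```

```bash
python3 -c "
from h import *
st();th()
print(manip.sign_off())"
```

```text
pos [536.4 -17.7 199.3] unit -78.3 0.8 approach [-0.007  0.001 -1.   ] jawdeg -106.21 gap 11.916763231950434 t 7.8 F [-2.6  2.  -0.3]
theta 0.5763420489526949 radius 190.68422384491407 y 0.7715692518326761
the job is handed in; nothing more can be done
None
```

I pushed the ejector tab with closed fingers until the cartridge dropped. A later picture shows it lying in the large tray and the slide back home. I then pinched the flap's grip tab, raised the flap to the pointer's angle, and handed the job in at 7.8 s while still holding it.

- **Flap angle:** at hand-in the flap read 0.576 rad from the arm's position. The last depth readings, just before, gave 0.586 and 0.592.
- **Pointer angle:** the six later depth readings ran from 0.574 to 0.588, averaging 0.581, and its outline in the scene picture gave 0.582. First rough depth fits gave 0.52–0.54, and I set those aside.
- **Disagreement:** depth puts the flap about 0.01 rad higher than the arm's position does, so the match to the pointer is good to about 0.01 rad.
- **Hold:** the gap between the fingers stayed at about 12 mm and the arm held still over the last rest rows. Wrist force was about 3 N.

I did not check the bystanders one by one. Those in the last picture I viewed, just before the final small lift, were in place.

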